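# Complete the die rack and click its lock shut

### The job

Find which pockets of the die rack are empty and stand the two spare pattern dies from the bench in them, upright and fully down, so that all four pockets are full. Then swing the red-handled lock clockwise (seen from above) until it clicks past its detent and stays locked, with every die still seated. Do not shift or knock over the other things on the bench.

Things in the scene. Friction and masses are not known exactly. Their poses are not given: they have to be found in the camera images.
- die_rack: Fixed blue and dark steel rack, 218 (its x) x 96 (its y) mm, walls to 30 mm above the bench. Four pockets in a row along its x at 52 mm pitch, each 42 (x) x 76 (y) mm, 18 mm deep, floor 12 mm above the bench, walls 10 mm. Origin at the row's centre, at bench height. Its place and yaw (within 0.3 rad) vary. Comb and lock are on its +y side; the lock's 12 mm foot reaches x -75 to +35, y +177 mm.
- comb_mid (a point): Middle of the brass comb along the rack's +y side, 60 mm from the row's centre line, top 55 mm above the bench, between two posts 50 mm tall. Its four teeth, 6 mm wide, reach in to y = +24 mm and lie over the pocket walls until the lock is turned, when they slide 16 mm along the rack's +x over the dies' shoulders (2 to 3 mm above them).
- pocket0 (a point): Centre of the floor of pocket 0 of the rack (first, at the -x end); axes as the rack's. A seated die has its origin here, its x along the rack's x. Two of the four pockets hold dies at the start; which two varies.
- pocket1 (a point): Centre of the floor of pocket 1 of the rack (second); axes as the rack's. A seated die has its origin here, its x along the rack's x. Two of the four pockets hold dies at the start; which two varies.
- pocket2 (a point): Centre of the floor of pocket 2 of the rack (third); axes as the rack's. A seated die has its origin here, its x along the rack's x. Two of the four pockets hold dies at the start; which two varies.
- pocket3 (a point): Centre of the floor of pocket 3 of the rack (last, at the +x end); axes as the rack's. A seated die has its origin here, its x along the rack's x. Two of the four pockets hold dies at the start; which two varies.
- die_a: Pattern die, one of four alike: wooden block 36 (its x) x 70 (its y) x 35 mm tall, copper facings; centred on top a pale wooden grip 30 (x) x 20 (y) mm, from 35 to 80 mm up; 0.15 to 0.31 kg. Origin at the centre of the underside, z up. A half turn makes no difference. In one of the pockets at the start.
- die_b: Pattern die, one of four alike: wooden block 36 (its x) x 70 (its y) x 35 mm tall, copper facings; centred on top a pale wooden grip 30 (x) x 20 (y) mm, from 35 to 80 mm up; 0.15 to 0.31 kg. Origin at the centre of the underside, z up. A half turn makes no difference. In one of the pockets at the start.
- die_c: Pattern die, one of four alike: wooden block 36 (its x) x 70 (its y) x 35 mm tall, copper facings; centred on top a pale wooden grip 30 (x) x 20 (y) mm, from 35 to 80 mm up; 0.15 to 0.31 kg. Origin at the centre of the underside, z up. A half turn makes no difference. A spare, loose on the bench at the start, at any yaw within 1.2 rad.
- die_d: Pattern die, one of four alike: wooden block 36 (its x) x 70 (its y) x 35 mm tall, copper facings; centred on top a pale wooden grip 30 (x) x 20 (y) mm, from 35 to 80 mm up; 0.15 to 0.31 kg. Origin at the centre of the underside, z up. A half turn makes no difference. A spare, loose on the bench at the start, at any yaw within 1.2 rad.
- lock (a joint): Angle of the lock arm, rad, grows clockwise from above. Starts at 0 to 0.3. At 0 the arm points 1.95 rad counter-clockwise from the rack's +x. Nearly free (0.12 to 0.2 N m) up to 0.4, it stiffens to about 0.75 N m near 0.7 (9 N at the post); crest at 0.91, then it snaps on by itself to its stop at 1.3 and stays there, locked. Let go short of the crest it is not locked.
- lock_axis (a point): Point on the lock's axis 75 mm above the bench, at (-20, +130) mm in the rack's frame: top of the 22 mm radius steel hub (40 to 62 mm above the bench) with a brass cap.
- lock_post (a point): Centre of the top of the red upright post, 107 mm above the bench, 20 mm in diameter, at the end of the lock's arm, 85 mm from the axis. The post stands from 45 to 107 mm; the arm (steel, 16 mm wide) lies 45 to 57 mm above the bench. It can be pushed from the side at any height above 60 mm. Nothing of the rack is within its swing at that height.
- jar: Bystander: closed amber glass jar, 64 mm in diameter, 95 mm tall, loose. Origin under its centre. The jar, bench block, punch tin and the two spares share five spots on the robot's right in any order.
- bench_block: Bystander: polished steel bench block 65 x 65 x 28 mm, loose. Origin under its centre.
- punch_tin: Bystander: open aluminium tin 68 mm in diameter, 85 mm tall, with steel punches fixed in it to 155 mm tall, loose. Origin under its centre.
- hammer: Bystander: hammer 240 mm long lying beyond the rack, head about 90 mm wide. Origin under the middle, handle to its -x.
- mallet: Bystander: wooden mallet 229 mm long lying at the left, head 44 mm thick and 80 mm wide at its +x end, handle 18 mm with a bulbous 44 mm grip at its other end. Origin on the bench below the handle, near the middle.
- pitch_bowl: Bystander: black bowl of set brown pitch with a copper sheet on it, 176 mm in diameter, 58 mm tall, at the far left. Origin under its centre.
- copper_sheet: Bystander: copper sheet 110 x 85 x 4 mm lying at the near right. Origin under its centre.
There are look-alikes about, which are no part of the job. Leave any black or purple look-alike of the die_d alone.

How it is judged (in metres and radians):
On the way, in this order (a step that is already met when the one before it is completed fails the run):
1. all four pockets hold a seated die (((distance between die_a and pocket0 below 0.008 m and angle between die_a's own z axis and vertical below 0.06 rad) or (distance between die_b and pocket0 below 0.008 m and angle between die_b's own z axis and vertical below 0.06 rad) or (distance between die_c and pocket0 below 0.008 m and angle between die_c's own z axis and vertical below 0.06 rad) or (distance between die_d and pocket0 below 0.008 m and angle between die_d's own z axis and vertical below 0.06 rad)) and ((distance between die_a and pocket1 below 0.008 m and angle between die_a's own z axis and vertical below 0.06 rad) or (distance between die_b and pocket1 below 0.008 m and angle between die_b's own z axis and vertical below 0.06 rad) or (distance between die_c and pocket1 below 0.008 m and angle between die_c's own z axis and vertical below 0.06 rad) or (distance between die_d and pocket1 below 0.008 m and angle between die_d's own z axis and vertical below 0.06 rad)) and ((distance between die_a and pocket2 below 0.008 m and angle between die_a's own z axis and vertical below 0.06 rad) or (distance between die_b and pocket2 below 0.008 m and angle between die_b's own z axis and vertical below 0.06 rad) or (distance between die_c and pocket2 below 0.008 m and angle between die_c's own z axis and vertical below 0.06 rad) or (distance between die_d and pocket2 below 0.008 m and angle between die_d's own z axis and vertical below 0.06 rad)) and ((distance between die_a and pocket3 below 0.008 m and angle between die_a's own z axis and vertical below 0.06 rad) or (distance between die_b and pocket3 below 0.008 m and angle between die_b's own z axis and vertical below 0.06 rad) or (distance between die_c and pocket3 below 0.008 m and angle between die_c's own z axis and vertical below 0.06 rad) or (distance between die_d and pocket3 below 0.008 m and angle between die_d's own z axis and vertical below 0.06 rad))), for 0.2 s.
2. the lock is turned past its click (value of joint lock above 1.2 rad), for 0.2 s.
At the end, for the whole second after the job is handed in: Each of the four pockets holds a die upright (within 0.06 rad), its origin within 8 mm of the pocket floor's centre, at rest; the lock stays past its click (joint above 1.2 rad) (all of step 1 and linear speed of each of die_a, die_b, die_c, die_d below 0.02 m/s and value of joint lock above 1.2 rad); the robot touches nothing.
It fails at once if the lock is clicked shut while a pocket is not yet filled (value of joint lock above 1.1 rad and not (((distance between die_a and pocket0 below 0.008 m and angle between die_a's own z axis and vertical below 0.06 rad) or (distance between die_b and pocket0 below 0.008 m and angle between die_b's own z axis and vertical below 0.06 rad) or (distance between die_c and pocket0 below 0.008 m and angle between die_c's own z axis and vertical below 0.06 rad) or (distance between die_d and pocket0 below 0.008 m and angle between die_d's own z axis and vertical below 0.06 rad)) and ((distance between die_a and pocket1 below 0.008 m and angle between die_a's own z axis and vertical below 0.06 rad) or (distance between die_b and pocket1 below 0.008 m and angle between die_b's own z axis and vertical below 0.06 rad) or (distance between die_c and pocket1 below 0.008 m and angle between die_c's own z axis and vertical below 0.06 rad) or (distance between die_d and pocket1 below 0.008 m and angle between die_d's own z axis and vertical below 0.06 rad)) and ((distance between die_a and pocket2 below 0.008 m and angle between die_a's own z axis and vertical below 0.06 rad) or (distance between die_b and pocket2 below 0.008 m and angle between die_b's own z axis and vertical below 0.06 rad) or (distance between die_c and pocket2 below 0.008 m and angle between die_c's own z axis and vertical below 0.06 rad) or (distance between die_d and pocket2 below 0.008 m and angle between die_d's own z axis and vertical below 0.06 rad)) and ((distance between die_a and pocket3 below 0.008 m and angle between die_a's own z axis and vertical below 0.06 rad) or (distance between die_b and pocket3 below 0.008 m and angle between die_b's own z axis and vertical below 0.06 rad) or (distance between die_c and pocket3 below 0.008 m and angle between die_c's own z axis and vertical below 0.06 rad) or (distance between die_d and pocket3 below 0.008 m and angle between die_d's own z axis and vertical below 0.06 rad)))).
It fails at once if another thing on the bench is shifted more than 25 mm or tipped (distance of any of jar, bench_block, punch_tin, hammer, mallet, pitch_bowl, copper_sheet from where it was at the start of the episode above 0.025 m or angle between any of jar, bench_block, punch_tin, hammer, mallet, pitch_bowl, copper_sheet's own z axis and vertical above 0.35 rad).
It also fails if it takes over 72 s, if anything falls off the work surface, if the arm or the gripper's body presses on something with over 40 N, if the wrist force passes 120 N, or if a joint passes its speed limit or range.

### The arm

A 6-joint arm with a two-finger parallel gripper is mounted at the origin on the work surface. World frame = base frame: x ahead of the robot, y to its left, z up, the work surface at z = 0. Lengths are in mm, angles in degrees, forces in N, time in s.
With the tool pointing down it reaches from about 300 to 850 mm from the base axis. Payload 4.2 kg.
Tool frame: the origin (TCP) lies midway between the tips of the shut fingers; the grasp point (between the pads) lies pinch_z behind it (pinch_z is the distance from the TCP to the grasp point, in mm); z points along the fingers, y is the line along which they close (so a half turn about z gives the same grasp; the last joint's range is limited). The gripper opens to 91 mm and grips with 3 to 60 N. Pads are 32 mm wide; open, the fingers measure 118 mm over their backs; the gripper's body (76 mm by 178 mm) begins 60 mm behind the grasp point.
Start: joints at [72.938, 18.312, 89.639, -0, 72.044, -1.146], TCP at [157.69, 552.971, 213.976] pointing down, gripper open.
Joint ranges: [-177.97, 177.97], [-48.28, 115.42], [12.27, 149.76], [-77.06, 257.06], [2.81, 150.46], [-146.56, 146.56]. Speed limits (degrees/s): [147.25, 147.25, 180, 180, 180, 180].

### API

Orientations are given as [roll, pitch, yaw] about the fixed x, y, z axes, in that order (R = Rz(yaw) Ry(pitch) Rx(roll)).
In Python, from workcell import state, grab_frame, job_done, masks_of, landmark_of, pinch_z gives the robot as it stands. The module is installed in compiled form; this text tells all that it offers.
- The arm moves only by the tool move_arm, never from a script. Its argument "plan" is a list of rows, each an object of numbers: "x", "y", "z": the shift along the tool's x, y, z in mm; "rx", "ry", "rz": the turn, a rotation vector about the tool's x, y, z in rad. A call has 1 to 10 rows; each row shifts and turns the commanded pose from where the row before left it, along the tool's axes as they then stand; what a row does not reach is not made up. A row lasts 1/10 s, in which the tool goes at most 50 mm and 8.59 degrees, less where a joint would pass 70% of its speed; a pose out of reach is approached as far as the arm can. A call is refused whole if a number of a shift passes 50 or a number of a turn 0.15, either way. A call with a gripper value outside its range is refused whole. "grip" is the opening, from 0 (shut) to 1 (fully open), set as the call begins (left out, the last holds). The fingers move at their own pace and stop on an object; "squeeze" is the grip in N (left out, the last holds). Time passes only in rows, so rows that do not move let the fingers close. It gives the time, the measured TCP pose, the force, the opening and the grip force at its end, in the units of the state.
- state(): the state, without advancing time (a new reading comes with each control period).
- grab_frame(name): name is "side" or "top" or "wrist"; returns a dict with "img" (420x560x3 uint8, red, green, blue), "z_map" (420x560 float32, mm along the optical axis (not along the pixel's ray), 0 where there is no reading), "fx", "fy", "cx", "cy" (pixels), "rvec" (rotation vector, rad) and "tvec" (3), from world to camera coordinates, as OpenCV has them. Camera axes: x right, y down, z forward; pixel columns grow to the right and rows downward; lengths in mm; the calibration is good to about 2 mm. A picture is of the moment at which its call begins.
- job_done(): hands the job in; it is judged then, once.
Trained networks look in the newest picture that a camera, given by its name, has taken for a name from the list of things; names that differ only in an ending like _2 or _b are one class to them, and where a whole thing is asked for, a point or a joint stands for the part that bears it (a point fixed in the world has none). Each returns a list of dicts, best first, with "p" (0 to 1); they miss things now and then, are a little off and sometimes report something else, mostly with a low value. They report only what shows in the picture. A call takes as long as a camera call. They do not tell look-alikes from the thing itself.
- masks_of(camera, label): "pixels" (420x560 bool, what is visible of it) and "box" ([centre column, centre row, width, height] in pixels, round what is visible of it).
- landmark_of(camera, label): "point" ([column, row] in pixels: a listed point, or the origin of a listed thing).
The state is a dict: "time_s": time; "qpos": joint angles; "qvel": joint speeds; "effort": joint torques, N m; "ee_pos": TCP position; "ee_rot": TCP orientation; "force": force on the tool from outside, world axes, zero at the start; "torque": the same for the moment, N m; "gripper_width": finger opening in mm; "gripper_force": force on a finger pad.
Only numpy, scipy, OpenCV 4.12 (cv2) and the standard library are available. Lean on these libraries where they do the work, as an engineer would, in place of code of your own. Each camera call takes 0.05 s, during which the arm holds its last target. There are 200 camera calls.

## Working session

There is one attempt and no reset: what is moved stays moved. The work goes in short steps, Python scripts to look and compute and a tool call to move; the robot and the scene stay as the last step left them, time stands still between calls to the robot, and variables do not carry over. Pictures are saved under pics/ and viewed, at most 10 in all, crops included, and the job is handed in when it is done.

Besides the shell and the picture viewer there is one more tool, called as a command line: name --argument value ..., lists and objects as JSON in quotes. move_arm: Moves the arm, as the interface text tells. Its arguments: {"type":"object","properties":{"plan":{"type":"array","items":{"type":"object","properties":{"x":{"type":"number"},"y":{"type":"number"},"z":{"type":"number"},"rx":{"type":"number"},"ry":{"type":"number"},"rz":{"type":"number"}}}},"grip":{"type":"number"},"squeeze":{"type":"number"}},"required":["plan"]}

```bash
mkdir -p pics; cat > h.py <<'E'
import numpy as np,cv2
from workcell import *
def save(f,n,box=None,s=1):
    im=f["img"][:,:,::-1]
    if box: im=im[box[1]:box[3],box[0]:box[2]]
    cv2.imwrite("pics/"+n,cv2.resize(im,None,fx=s,fy=s,interpolation=cv2.INTER_CUBIC))
def cam(f):
    R=cv2.Rodrigues(np.array(f["rvec"],float))[0];return R,np.array(f["tvec"],float).ravel()
def onz(f,uv,z):
    R,t=cam(f);d=R.T@np.array([(uv[0]-f["cx"])/f["fx"],(uv[1]-f["cy"])/f["fy"],1]);c=-R.T@t
    return c+d*(z-c[2])/d[2]
def cloud(f):
    R,t=cam(f);z=f["z_map"].astype(float);v,u=np.mgrid[:z.shape[0],:z.shape[1]]
    P=np.stack([(u-f["cx"])/f["fx"]*z,(v-f["cy"])/f["fy"]*z,z],-1)
    W=(P-t)@R;W[z<=0]=np.nan;return W
E
python3 - <<'E'
from h import *
print(pinch_z if not callable(pinch_z) else pinch_z());s=state();print({k:np.round(v,2) for k,v in s.items()})
for c in ["top","side"]:
    f=grab_frame(c);save(f,c+"0.png",s=1.4)
    if c=="top": np.save("top0.npy",f,allow_pickle=True)
    R,t=cam(f);print(c,-R.T@t)
    for l,z in [("pocket0",12),("pocket1",12),("pocket2",12),("pocket3",12),("die_c",0),("lock_axis",75),("lock_post",107),("comb_mid",55),("jar",0),("punch_tin",0),("bench_block",0),("die_rack",0)]:
        for r in landmark_of(c,l)[:6]: print(l,np.round(r["point"]),round(r["p"],2),np.round(onz(f,r["point"],z)))
E
```

```text
18.8
{'time_s': np.float64(0.0), 'qpos': array([72.94, 18.35, 89.71,  0.  , 72.04, -1.15]), 'qvel': array([ 0.06, -0.06, -0.08, -0.12,  0.1 ,  0.07]), 'effort': array([  0.  , -41.25, -23.2 ,   0.07,   0.05,  -0.  ]), 'ee_pos': array([157.53, 552.47, 213.12]), 'ee_rot': array([-179.9 ,   -0.  ,  164.09]), 'force': array([-0.46,  0.77, -0.51]), 'torque': array([ 0.04, -0.02, -0.02]), 'gripper_force': np.float64(0.0), 'gripper_width': np.float64(91.5)}
top [ 245.07179613  -17.47789205 1629.90616789]
pocket0 [253. 174.] 0.97 [622.  49.  12.]
pocket0 [252. 208.] 0.87 [512.  50.  12.]
pocket0 [256. 217.] 0.76 [484.  37.  12.]
pocket0 [252. 187.] 0.59 [580.  52.  12.]
pocket0 [236. 191.] 0.57 [566. 104.  12.]
pocket1 [253. 174.] 0.97 [622.  49.  12.]
pocket1 [252. 208.] 0.87 [512.  50.  12.]
pocket1 [256. 217.] 0.76 [484.  37.  12.]
pocket1 [252. 187.] 0.59 [580.  52.  12.]
pocket1 [236. 191.] 0.57 [566. 104.  12.]
pocket2 [253. 174.] 0.97 [622.  49.  12.]
pocket2 [252. 208.] 0.87 [512.  50.  12.]
pocket2 [256. 217.] 0.76 [484.  37.  12.]
pocket2 [252. 187.] 0.59 [580.  52.  12.]
pocket2 [
[... 1692 characters left out ...]
12.]
pocket3 [266. 216.] 0.55 [533.  55.  12.]
die_c [405. 317.] 0.94 [ 581. -495.    0.]
die_c [376. 346.] 0.85 [ 453. -503.    0.]
die_c [265. 220.] 0.7 [527.  53.   0.]
die_c [278. 320.] 0.7 [ 309. -283.    0.]
die_c [347. 240.] 0.61 [ 675. -189.    0.]
die_c [328. 310.] 0.56 [ 437. -345.    0.]
lock_axis [241. 184.] 0.58 [525. 181.  75.]
lock_axis [274. 216.] 0.24 [510. -14.  75.]
lock_post [223. 166.] 0.62 [514. 268. 107.]
comb_mid [260. 197.] 0.57 [549. 104.  55.]
jar [362. 284.] 0.93 [ 578. -341.    0.]
punch_tin [331. 262.] 0.77 [ 568. -223.    0.]
bench_block [298. 284.] 0.89 [ 433. -224.    0.]
die_rack [273. 218.] 0.88 [555.  43.   0.]
die_rack [327. 310.] 0.23 [ 435. -342.    0.]
```

View pics/top0.png

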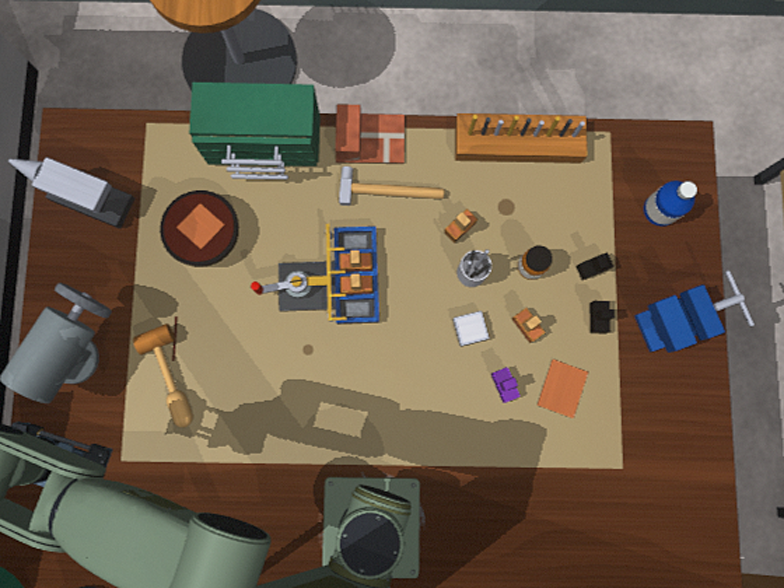

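View pics/side0.png

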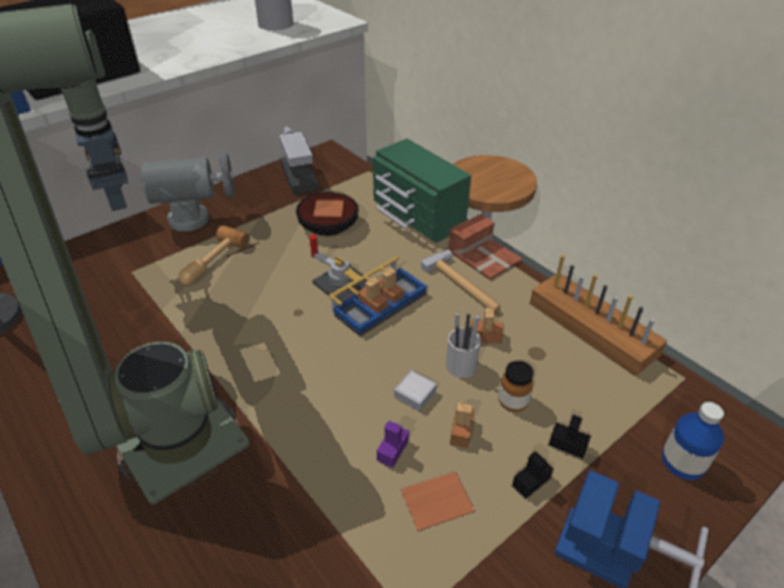

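The top view shows the end pockets empty: near one at about (357,308)/1.4 px, far one at about (355,240)/1.4. The two middle pockets hold dies, and the rack's +x points away from the robot.

Things that could be taken for a spare die (top px):
- wooden (328,162)
- wooden (376,231)
- purple (360,275), a look-alike
- black (427,228) and (419,189), look-alikes

I choose the two wooden ones with copper facings.

```bash
cat >> h.py <<'E'
from scipy.spatial.transform import Rotation as Ro
def toolpose():
    s=state();return Ro.from_euler("xyz",s["ee_rot"],degrees=True).as_matrix(),np.array(s["ee_pos"])
def cut(W,zlo,zhi,c,r):
    m=(W[...,2]>zlo)&(W[...,2]<zhi)&(np.hypot(W[...,0]-c[0],W[...,1]-c[1])<r);return W[m]
E
python3 - <<'E'
from h import *
f=np.load("top0.npy",allow_pickle=True).item();W=cloud(f)
save(f,"spares.png",(320,150,400,245),6)
def rect(P): return cv2.minAreaRect(P[:,:2].astype(np.float32))
for c in [(672,-192),(447,-345)]:
    P=cut(W,60,95,c,60);print("grip",len(P),np.round(P.mean(0)),rect(P))
    P=cut(W,10,95,c,60);print("body",len(P),rect(P))
P=cut(W,20,36,(550,45),150);print("rack",len(P),rect(P))
P=cut(W,60,95,(550,45),60);print("grips",rect(P))
P=cut(W,95,115,(505,249),40);print("post",len(P),P.mean(0))
g=grab_frame("wrist");R,t=cam(g);RT,p=toolpose()
print("cam in tool",RT.T@(-R.T@t-p),"\n",np.round(RT.T@R.T,3),g["fx"],g["cx"],g["cy"])
E
```

```text
grip 74 [ 666. -193.   79.] ((667.3994140625, -193.3096466064453), (29.184375762939453, 20.995813369750977), 43.108394622802734)
body 289 ((667.6788940429688, -196.16656494140625), (86.16944885253906, 77.21150970458984), 78.03775024414062)
grip 71 [ 440. -343.   79.] ((440.14324951171875, -343.8687744140625), (19.84061622619629, 30.152433395385742), 35.99722671508789)
body 317 ((450.2254638671875, -343.51129150390625), (99.59158325195312, 65.38655853271484), 2.0924346446990967)
rack 840 ((547.44189453125, 91.84957885742188), (219.32765197753906, 193.9790802001953), 2.986168384552002)
grips ((547.756103515625, 68.92242431640625), (80.33820343017578, 71.77213287353516), 1.929240345954895)
post 40 [504.20642803 253.0937467  105.86734295]
cam in tool [  73.28842831    0.43259988 -170.40717547] 
 [[ 0.002 -0.966 -0.259]
 [ 1.     0.002  0.001]
 [-0.    -0.259  0.966]] 351.2349556505943 276.34066162040403 211.85476057209664
```

View pics/spares.png

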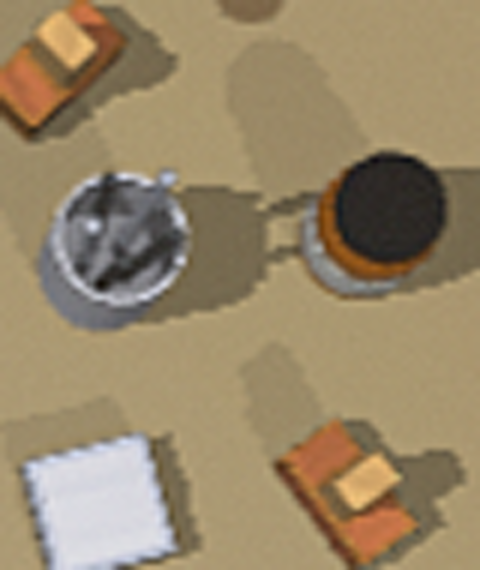

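The crop confirms both choices: wooden block, copper facings and pale grip at crop (60,40) and (365,480). Next I move over the rack for a wrist view.

move_arm --plan '[{"x":-37,"y":-26,"z":-2},{"x":-37,"y":-26,"z":-2},{"x":-37,"y":-26,"z":-2},{"x":-37,"y":-26,"z":-2},{"x":-37,"y":-26,"z":-2},{"x":-37,"y":-26,"z":-2},{"x":-37,"y":-26,"z":-2},{"x":-37,"y":-26,"z":-2},{"x":-37,"y":-26,"z":-2},{"x":-37,"y":-26,"z":-2}]'

```text
schema error: expected keys x, y, z, rx, ry, rz
```

move_arm --plan '[{"x":-37,"y":-26,"z":-2},{"x":-37,"y":-26,"z":-2},{"x":-37,"y":-26,"z":-2},{"x":-20,"y":-16,"z":-2},{},{}]'

```text
schema error: expected keys x, y, z, rx, ry, rz
```

```bash
python3 - <<'E'
from h import *
print(toolpose()[1],state()["qpos"])
g=grab_frame("wrist");save(g,"w1.png",s=1.4);np.save("w1.npy",g,allow_pickle=True)
for l,z in [("pocket0",12),("lock_axis",75),("lock_post",107),("comb_mid",55),("die_rack",0),("die_c",0)]:
    for r in landmark_of("wrist",l)[:4]: print(l,np.round(r["point"]),round(r["p"],2),np.round(onz(g,r["point"],z),1))
W=cloud(g)
im=cv2.cvtColor(g["img"],cv2.COLOR_RGB2HSV);b=(im[...,0]>100)&(im[...,0]<125)&(im[...,1]>140)&(abs(W[...,2]-30)<5)
P=W[b];print(len(P),cv2.minAreaRect(P[:,:2].astype(np.float32)),np.median(P[:,2]))
for c in [(510,50),(530,50),(550,50),(570,50)]:
    P=cut(W,82,100,c,22);print(c,len(P),np.round(P.mean(0),1) if len(P) else 0)
P=cut(W,82,100,(545,45),70);print(cv2.minAreaRect(P[:,:2].astype(np.float32)))
P=cut(W,100,115,(505,249),40);print("post",P.mean(0) if len(P) else 0)
E
```

```text
[157.68491436 552.9800956  213.9786152 ] [ 7.29386358e+01  1.83115474e+01  8.96391252e+01 -6.03361161e-04
  7.20426053e+01 -1.14532375e+00]
die_rack [235. 329.] 0.6 [317.5 454.8   0. ]
0 ((0.0, 0.0), (0.0, 0.0), 0.0) nan
(510, 50) 0 0
(530, 50) 0 0
(550, 50) 0 0
(570, 50) 0 0
((0.0, 0.0), (0.0, 0.0), 0.0)
post 0
  return _methods._mean(a, axis=axis, dtype=dtype,
  ret = ret.dtype.type(ret / rcount)
```

View pics/w1.png

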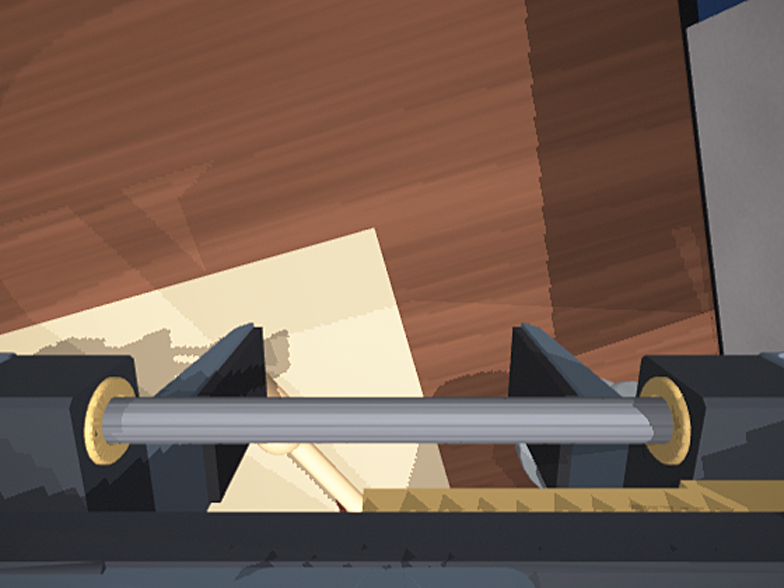

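The move call needs all six keys. This view, taken at the start pose, shows the gripper filling the rows below about 250, so I aim a bit past the rack.

move_arm --plan '[{"x":-41,"y":-24,"z":-3,"rx":0,"ry":0,"rz":0},{"x":-41,"y":-24,"z":-3,"rx":0,"ry":0,"rz":0},{"x":-41,"y":-24,"z":-3,"rx":0,"ry":0,"rz":0},{"x":-41,"y":-24,"z":-3,"rx":0,"ry":0,"rz":0},{"x":-41,"y":-24,"z":-3,"rx":0,"ry":0,"rz":0},{"x":-41,"y":-24,"z":-3,"rx":0,"ry":0,"rz":0},{"x":-41,"y":-24,"z":-3,"rx":0,"ry":0,"rz":0},{"x":-41,"y":-24,"z":-3,"rx":0,"ry":0,"rz":0},{"x":-41,"y":-24,"z":-3,"rx":0,"ry":0,"rz":0},{"x":-41,"y":-24,"z":-3,"rx":0,"ry":0,"rz":0}]'

```text
time_s: 2.7
ee_pos: [487.3, 208.1, 244.3]
ee_rot: [180.0, 0.0, 164.1]
force: [0.7, 0.8, 0.3]
gripper_width: 91.3
gripper_force: 0.0
```

move_arm --plan '[{"x":-41,"y":-24,"z":-3,"rx":0,"ry":0,"rz":-0.1},{"x":-41,"y":-24,"z":-3,"rx":0,"ry":0,"rz":-0.1},{"x":-41,"y":-24,"z":-3,"rx":0,"ry":0,"rz":-0.1},{"x":-41,"y":-24,"z":-3,"rx":0,"ry":0,"rz":0},{"x":0,"y":0,"z":0,"rx":0,"ry":0,"rz":0},{"x":0,"y":0,"z":0,"rx":0,"ry":0,"rz":0},{"x":0,"y":0,"z":0,"rx":0,"ry":0,"rz":0}]'

```text
time_s: 3.4
ee_pos: [634.7, 94.9, 255.8]
ee_rot: [180.0, -0.1, -178.7]
force: [-0.0, 0.1, -0.1]
gripper_width: 91.0
gripper_force: 0.0
```

```bash
python3 -W ignore - <<'E'
from h import *
print(toolpose()[1],state()["ee_rot"],state()["qpos"],state()["time_s"])
g=grab_frame("wrist");save(g,"w2.png",s=1.4);np.save("w2.npy",g,allow_pickle=True)
for l,z in [("pocket0",12),("lock_axis",75),("lock_post",107),("comb_mid",55),("die_rack",0),("die_c",0)]:
    for r in landmark_of("wrist",l)[:4]: print(l,np.round(r["point"]),round(r["p"],2),np.round(onz(g,r["point"],z),1))
W=cloud(g)
im=cv2.cvtColor(g["img"],cv2.COLOR_RGB2HSV);b=(im[...,0]>100)&(im[...,0]<125)&(im[...,1]>140)&(abs(W[...,2]-30)<5)
P=W[b];print(len(P),cv2.minAreaRect(P[:,:2].astype(np.float32)),np.median(P[:,2]))
P=cut(W,82,100,(545,45),70);print(cv2.minAreaRect(P[:,:2].astype(np.float32)),np.median(P[:,2]))
P=cut(W,100,115,(505,249),40);print("post",P.mean(0) if len(P) else 0)
E
```

```text
[634.67484726  94.9443081  255.83514278] [ 1.79974787e+02 -6.07185144e-02 -1.78698018e+02] [ 7.46475580e+00  2.33438892e+01  7.59424173e+01  3.19999352e-02
  8.07713558e+01 -8.38423604e+01] 3.4
pocket0 [236. 178.] 0.57 [631.7  47.2  12. ]
lock_post [472.  53.] 0.98 [505.  257.3 107. ]
comb_mid [289. 107.] 0.93 [550.9 106.3  55. ]
die_rack [235. 107.] 0.59 [551.1  45.5   0. ]
die_c [ 42. 200.] 0.91 [ 668.1 -195.     0. ]
die_c [231.  79.] 0.75 [520.5  41.8   0. ]
die_c [234. 132.] 0.69 [579.6  44.4   0. ]
5964 ((566.5180053710938, 163.36944580078125), (364.065185546875, 221.5687713623047), 83.75420379638672) 29.44580764423165
((549.7907104492188, 45.56739807128906), (81.85215759277344, 20.42218589782715), 2.933769941329956) 91.22215351355192
post [505.4208364  255.53881057 105.82034802]
```

View pics/w2.png

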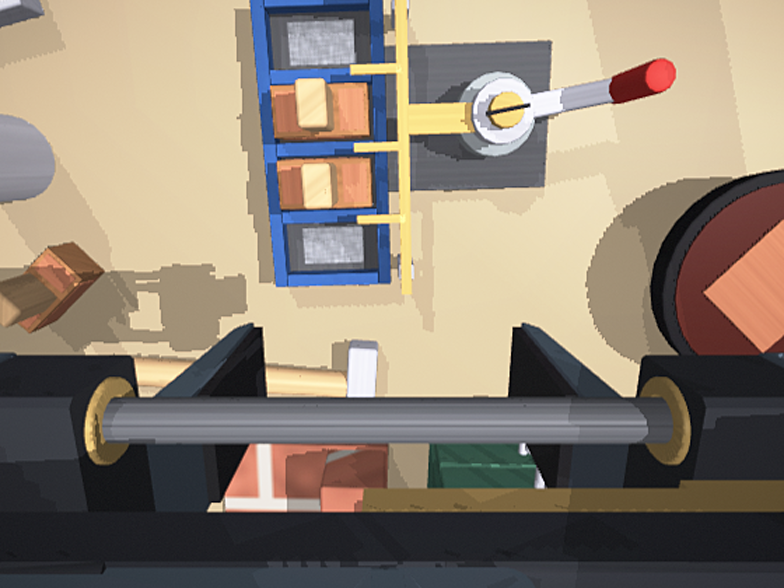

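The wrist view shows both end pockets empty, at (330,42) and (333,245) in the view, with the lock arm nearly at zero and die_c/d at (50,285). I fit the rack and the first spare from this frame.

```bash
cat >> h.py <<'E'
def rect(P): 
    (c,s,a)=cv2.minAreaRect(P[:,:2].astype(np.float32));
    if s[0]<s[1]: s=(s[1],s[0]);a-=90
    return np.round(c,1),np.round(s,1),round((a+90)%180-90,2)   # angle of long side
def grip(W,c,zlo=74,zhi=90,r=30):
    P=cut(W,zlo,zhi,c,r);return len(P),rect(P),np.median(P[:,2])
def rackfit(g):
    W=cloud(g);im=cv2.cvtColor(g["img"],cv2.COLOR_RGB2HSV)
    b=(im[...,0]>100)&(im[...,0]<125)&(im[...,1]>140)&(abs(W[...,2]-30)<4)&(np.hypot(W[...,0]-550,W[...,1]-45)<135)&(W[...,1]<115)
    n,L,S,_=cv2.connectedComponentsWithStats(b.astype(np.uint8));k=1+S[1:,4].argmax()
    P=W[L==k];return rect(P),np.percentile(P[:,0],[0,1,99,100]),np.median(P[:,2])
E
python3 -W ignore - <<'E'
from h import *
g=np.load("w2.npy",allow_pickle=True).item();W=cloud(g)
print(rackfit(g))
im=cv2.cvtColor(g["img"],cv2.COLOR_RGB2HSV)
for c in [(472,41),(628,49)]:
    m=(abs(W[...,2]-12)<3)&(np.hypot(W[...,0]-c[0],W[...,1]-c[1])<45)
    P=W[m];print("floor",len(P),rect(P))
for c in [(523,44),(576,47)]: print("grip",grip(W,c,84,98,26))
print("d1",grip(W,(667,-193)))
P=cut(W,28,42,(667,-193),60);print("blk",rect(P),len(P))
p=onz(g,landmark_of("wrist","lock_axis")[0]["point"],75) if landmark_of("wrist","lock_axis") else 0;print(p)
P=cut(W,70,80,(540,178),40);print("axis",len(P),P.mean(0) if len(P) else 0)
E
```

```text
((array([552.5,  45.8]), array([212.1,  95.8]), 3.23), array([446.69977304, 448.24052492, 657.87434537, 660.77944565]), np.float64(29.450463583897534))
floor 2870 (array([470. ,  40.7]), array([76.2, 39.9]), -87.19)
floor 2172 (array([622.8,  49.3]), array([75.8, 52.5]), -86.82)
grip (802, (array([524. ,  44.2]), array([30.1, 20.2]), 3.53), np.float64(91.18799873417257))
grip (706, (array([575.8,  47. ]), array([29.4, 20.5]), 1.59), np.float64(91.26893243144568))
d1 (293, (array([ 670.9, -181.6]), array([28.1, 15.6]), -3.23), np.float64(78.53825552885522))
blk (array([ 668.1, -189.9]), array([70.9, 37.3]), -46.51) 1212
0
axis 546 [522.93092206 173.89184777  73.63254714]
```

move_arm --plan '[{"x":-4,"y":-41,"z":0,"rx":0,"ry":0,"rz":0},{"x":-4,"y":-41,"z":0,"rx":0,"ry":0,"rz":0},{"x":-4,"y":-41,"z":0,"rx":0,"ry":0,"rz":0},{"x":-4,"y":-41,"z":0,"rx":0,"ry":0,"rz":0},{"x":-4,"y":-41,"z":0,"rx":0,"ry":0,"rz":0},{"x":-4,"y":-41,"z":0,"rx":0,"ry":0,"rz":0},{"x":-4,"y":-41,"z":0,"rx":0,"ry":0,"rz":0},{"x":0,"y":0,"z":10,"rx":0,"ry":0,"rz":0.148},{"x":0,"y":0,"z":10,"rx":0,"ry":0,"rz":0.148},{"x":0,"y":0,"z":10,"rx":0,"ry":0,"rz":0.148}]'

```text
time_s: 4.8
ee_pos: [669.9, -192.5, 225.4]
ee_rot: [180.0, -0.0, 155.4]
force: [-0.5, 0.1, -0.4]
gripper_width: 91.1
gripper_force: 0.0
```

move_arm --plan '[{"x":0,"y":0,"z":4,"rx":0,"ry":0,"rz":0.148},{"x":0,"y":0,"z":4,"rx":0,"ry":0,"rz":0.148},{"x":0,"y":0,"z":4,"rx":0,"ry":0,"rz":0.148},{"x":0,"y":0,"z":4,"rx":0,"ry":0,"rz":0.148},{"x":0,"y":0,"z":4,"rx":0,"ry":0,"rz":0.148},{"x":0,"y":0,"z":4,"rx":0,"ry":0,"rz":0.148},{"x":0,"y":0,"z":4,"rx":0,"ry":0,"rz":0.148},{"x":0,"y":0,"z":4,"rx":0,"ry":0,"rz":0.148},{"x":0,"y":0,"z":4,"rx":0,"ry":0,"rz":0.148},{"x":0,"y":0,"z":4,"rx":0,"ry":0,"rz":0.148}]'

```text
time_s: 5.8
ee_pos: [670.0, -191.8, 185.8]
ee_rot: [-180.0, -0.0, 70.7]
force: [-0.1, 0.1, -0.0]
gripper_width: 91.1
gripper_force: 0.0
```

move_arm --plan '[{"x":0,"y":0,"z":0,"rx":0,"ry":0,"rz":0.148},{"x":0,"y":0,"z":0,"rx":0,"ry":0,"rz":0.148},{"x":0,"y":0,"z":0,"rx":0,"ry":0,"rz":0.148},{"x":0,"y":0,"z":0,"rx":0,"ry":0,"rz":0},{"x":0,"y":0,"z":0,"rx":0,"ry":0,"rz":0},{"x":0,"y":0,"z":0,"rx":0,"ry":0,"rz":0}]'

```text
time_s: 6.4
ee_pos: [670.0, -191.9, 185.9]
ee_rot: [-180.0, -0.0, 45.7]
force: [0.1, 0.2, 0.7]
gripper_width: 91.0
gripper_force: 0.0
```

```bash
cat >> h.py <<'E'
def go(tgt,yaw):
    R,p=toolpose();s=state();y=s["ee_rot"][2];d=(y-yaw+180)%360-180
    print("tcp",np.round(p,1),np.round(s["ee_rot"],1),"shift tool",np.round(R.T@(np.array(tgt)-p),1),"rz",round(np.radians(d),3))
E
python3 -W ignore - <<'E'
from h import *
g=grab_frame("wrist");W=cloud(g)
n,r,z=grip(W,(667,-193));print(n,r,z)
P=cut(W,28,42,(667,-193),60);b=rect(P);print("blk",b,len(P))
print(landmark_of("wrist","die_c")[:1])
go((*r[0],43),r[2]);go((*b[0],43),b[2]+90);print(state()["qpos"])
E
```

```text
851 (array([ 669. , -190.7]), array([30. , 19.9]), 45.87) 79.2459924945496
blk (array([ 669.1, -190.8]), array([70.1, 36.9]), -46.32) 2096
[{'point': [24.6, 84.8], 'p': 0.89}]
tcp [ 670.  -192.   185.9] [-180.    -0.    45.7] shift tool [  0.2  -1.6 142.9] rz -0.003
tcp [ 670.  -192.   185.9] [-180.    -0.    45.7] shift tool [  0.2  -1.4 142.9] rz 0.035
[-1.69345033e+01  3.04107565e+01  7.41351964e+01  4.05904915e-03
  7.54576873e+01  2.73949958e+01]
```

move_arm --plan '[{"x":0,"y":-1.5,"z":0,"rx":0,"ry":0,"rz":0.02},{"x":0,"y":0,"z":30,"rx":0,"ry":0,"rz":0},{"x":0,"y":0,"z":35,"rx":0,"ry":0,"rz":0},{"x":0,"y":0,"z":35,"rx":0,"ry":0,"rz":0},{"x":0,"y":0,"z":25,"rx":0,"ry":0,"rz":0},{"x":0,"y":0,"z":13,"rx":0,"ry":0,"rz":0},{"x":0,"y":0,"z":5,"rx":0,"ry":0,"rz":0},{"x":0,"y":0,"z":0,"rx":0,"ry":0,"rz":0}]'

```text
time_s: 7.3
ee_pos: [669.3, -191.0, 43.1]
ee_rot: [180.0, -0.0, 44.4]
force: [0.8, -0.1, 1.1]
gripper_width: 91.3
gripper_force: 0.0
```

move_arm --grip 0 --squeeze 35 --plan '[{"x":0,"y":0,"z":0,"rx":0,"ry":0,"rz":0},{"x":0,"y":0,"z":0,"rx":0,"ry":0,"rz":0},{"x":0,"y":0,"z":0,"rx":0,"ry":0,"rz":0},{"x":0,"y":0,"z":0,"rx":0,"ry":0,"rz":0},{"x":0,"y":0,"z":0,"rx":0,"ry":0,"rz":0},{"x":0,"y":0,"z":0,"rx":0,"ry":0,"rz":0},{"x":0,"y":0,"z":0,"rx":0,"ry":0,"rz":0},{"x":0,"y":0,"z":0,"rx":0,"ry":0,"rz":0}]'

```text
time_s: 8.1
ee_pos: [668.9, -190.9, 42.9]
ee_rot: [-180.0, -0.0, 44.5]
force: [0.4, 0.4, 0.1]
gripper_width: 30.0
gripper_force: 0.0
```

move_arm --plan '[{"x":0,"y":0,"z":0,"rx":0,"ry":0,"rz":0},{"x":0,"y":0,"z":0,"rx":0,"ry":0,"rz":0},{"x":0,"y":0,"z":0,"rx":0,"ry":0,"rz":0},{"x":0,"y":0,"z":-15,"rx":0,"ry":0,"rz":0},{"x":0,"y":0,"z":-35,"rx":0,"ry":0,"rz":0},{"x":0,"y":0,"z":-40,"rx":0,"ry":0,"rz":0},{"x":0,"y":0,"z":-35,"rx":0,"ry":0,"rz":0},{"x":0,"y":0,"z":-10,"rx":0,"ry":0,"rz":0}]'

```text
time_s: 8.9
ee_pos: [671.0, -191.5, 183.7]
ee_rot: [179.5, -0.3, 44.5]
force: [-0.2, 0.6, -1.8]
gripper_width: 20.3
gripper_force: 35.0
```

move_arm --plan '[{"x":11,"y":-17,"z":0,"rx":0,"ry":0,"rz":0},{"x":23,"y":-33,"z":0,"rx":0,"ry":0,"rz":0},{"x":23,"y":-33,"z":0,"rx":0,"ry":0,"rz":0},{"x":23,"y":-33,"z":0,"rx":0,"ry":0,"rz":0},{"x":23,"y":-33,"z":0,"rx":0,"ry":0,"rz":0.1},{"x":0,"y":0,"z":0,"rx":0,"ry":0,"rz":0.125},{"x":0,"y":0,"z":0,"rx":0,"ry":0,"rz":0.125},{"x":0,"y":0,"z":0,"rx":0,"ry":0,"rz":0.125},{"x":0,"y":0,"z":0,"rx":0,"ry":0,"rz":0.125},{"x":0,"y":0,"z":0,"rx":0,"ry":0,"rz":0.125}]'

```text
time_s: 9.9
ee_pos: [636.1, -11.1, 175.3]
ee_rot: [-179.9, 0.3, 2.7]
force: [0.3, 0.7, -2.8]
gripper_width: 19.8
gripper_force: 35.0
```

```bash
python3 -W ignore - <<'E'
from h import *
g=grab_frame("wrist");W=cloud(g);save(g,"w3.png")
print(state()["gripper_width"],state()["gripper_force"])
print(rackfit(g))
go((627.5,49.7,55),3)
E
```

```text
19.651678147231486 35.00014543533325
((array([628.9,  49.3]), array([96. , 61.3]), -86.95), array([597.06074994, 598.12934791, 660.80840942, 661.87093216]), np.float64(29.49021618068546))
tcp [636.2 -11.3 175.4] [-179.9    0.3    2.5] shift tool [ -5.4 -61.2 120.5] rz -0.009
```

View pics/w3.png

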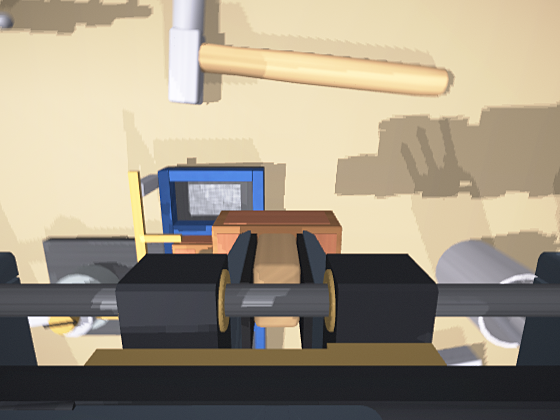

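The picture shows the die held upright at (277,260) and empty pocket 3 at (214,200). I shift over it and descend part way.

move_arm --plan '[{"x":-2,"y":-20,"z":0,"rx":0,"ry":0,"rz":-0.009},{"x":-2,"y":-25,"z":0,"rx":0,"ry":0,"rz":0},{"x":-1,"y":-16,"z":0,"rx":0,"ry":0,"rz":0},{"x":0,"y":0,"z":20,"rx":0,"ry":0,"rz":0},{"x":0,"y":0,"z":30,"rx":0,"ry":0,"rz":0},{"x":0,"y":0,"z":20,"rx":0,"ry":0,"rz":0},{"x":0,"y":0,"z":10,"rx":0,"ry":0,"rz":0},{"x":0,"y":0,"z":0,"rx":0,"ry":0,"rz":0},{"x":0,"y":0,"z":0,"rx":0,"ry":0,"rz":0},{"x":0,"y":0,"z":0,"rx":0,"ry":0,"rz":0}]'

```text
time_s: 10.95
ee_pos: [630.6, 48.3, 99.3]
ee_rot: [-180.0, -0.2, 3.4]
force: [0.5, 0.1, -2.4]
gripper_width: 20.1
gripper_force: 35.0
```

```bash
python3 -W ignore - <<'E'
from h import *
g=grab_frame("wrist");W=cloud(g);save(g,"w4.png",(100,120,420,300),2.4)
go((628,49.5,55),3.05);print(state()["force"])
im=cv2.cvtColor(g["img"],cv2.COLOR_RGB2HSV)
P=W[(im[...,0]>100)&(im[...,0]<125)&(im[...,1]>140)&(abs(W[...,2]-30)<4)&(abs(W[...,1]-50)<60)]
print(rect(P),P[:,0].max(),P[:,1].min(),P[:,1].max())
E
```

```text
tcp [630.5  48.3  99.3] [-180.    -0.2    3.4] shift tool [-2.6 -1.4 44.3] rz 0.007
[ 0.38842967 -0.39170872 -2.09603488]
(array([602.5,  48.1]), array([114.2,  95.2]), 3.02) 661.7610367800321 2.3438634097986184 98.0264624256065
```

View pics/w4.png

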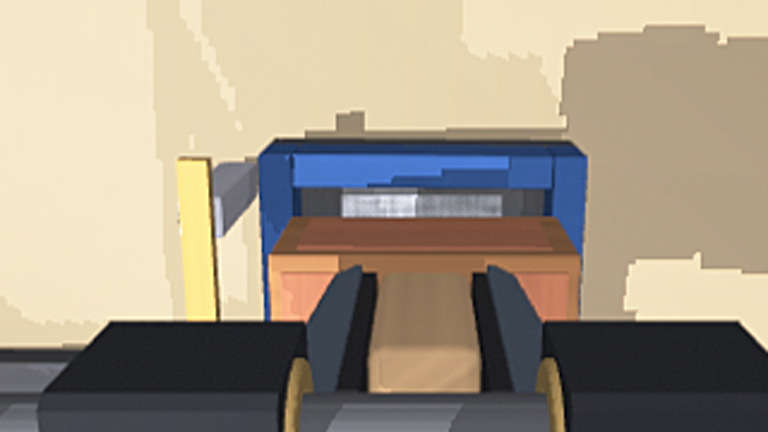

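The die is above pocket 3 at (425,280) and nearly centred, so it only needs a small correction before it goes down.

move_arm --plan '[{"x":-2.3,"y":-1.3,"z":0,"rx":0,"ry":0,"rz":0.006},{"x":0,"y":0,"z":8,"rx":0,"ry":0,"rz":0},{"x":0,"y":0,"z":10,"rx":0,"ry":0,"rz":0},{"x":0,"y":0,"z":8,"rx":0,"ry":0,"rz":0},{"x":0,"y":0,"z":4,"rx":0,"ry":0,"rz":0},{"x":0,"y":0,"z":0,"rx":0,"ry":0,"rz":0}]'

```text
time_s: 11.6
ee_pos: [626.6, 49.3, 66.7]
ee_rot: [-180.0, 0.1, 3.1]
force: [-0.2, -0.6, -2.4]
gripper_width: 19.6
gripper_force: 35.0
```

move_arm --plan '[{"x":0,"y":0,"z":5,"rx":0,"ry":0,"rz":0},{"x":0,"y":0,"z":5,"rx":0,"ry":0,"rz":0},{"x":0,"y":0,"z":3,"rx":0,"ry":0,"rz":0},{"x":0,"y":0,"z":0,"rx":0,"ry":0,"rz":0},{"x":0,"y":0,"z":0,"rx":0,"ry":0,"rz":0}]'

```text
time_s: 12.1
ee_pos: [627.3, 49.4, 54.9]
ee_rot: [-180.0, -0.0, 3.1]
force: [-0.2, -0.4, -2.3]
gripper_width: 20.0
gripper_force: 35.0
```

move_arm --grip 0.45 --plan '[{"x":0,"y":0,"z":0,"rx":0,"ry":0,"rz":0},{"x":0,"y":0,"z":0,"rx":0,"ry":0,"rz":0},{"x":0,"y":0,"z":0,"rx":0,"ry":0,"rz":0},{"x":0,"y":0,"z":0,"rx":0,"ry":0,"rz":0},{"x":0,"y":0,"z":-20,"rx":0,"ry":0,"rz":0},{"x":0,"y":0,"z":-40,"rx":0,"ry":0,"rz":0},{"x":0,"y":0,"z":-40,"rx":0,"ry":0,"rz":0},{"x":0,"y":0,"z":-40,"rx":0,"ry":0,"rz":0}]'

```text
time_s: 12.9
ee_pos: [627.1, 49.4, 196.5]
ee_rot: [-180.0, 0.0, 3.1]
force: [0.1, -0.3, -0.8]
gripper_width: 41.2
gripper_force: 0.0
```

```bash
python3 -W ignore - <<'E'
from h import *
g=grab_frame("wrist");W=cloud(g)
print(grip(W,(628,49),84,105,30)); P=cut(W,40,56,(628,49),36);print(np.median(P[:,2]))
f=grab_frame("top");V=cloud(f)
print(grip(V,(440,-343)));go((440,-343,200),-54)
E
```

```text
(854, (array([627.3,  49.8]), array([29.4, 19. ]), 3.43), np.float64(91.23440633154618))
46.90206549611173
(66, (array([ 440.4, -344. ]), array([28.6, 19.7]), -52.52), np.float64(80.1158859014383))
tcp [630.8  49.6 201.9] [-180.    -0.8    3.1] shift tool [-211.6  381.8   -1. ] rz 0.996
```

move_arm --grip 0.7 --plan '[{"x":-21,"y":38,"z":0,"rx":0,"ry":0,"rz":0},{"x":-21,"y":38,"z":0,"rx":0,"ry":0,"rz":0},{"x":-21,"y":38,"z":0,"rx":0,"ry":0,"rz":0},{"x":-21,"y":38,"z":0,"rx":0,"ry":0,"rz":0},{"x":-21,"y":38,"z":0,"rx":0,"ry":0,"rz":0},{"x":-21,"y":38,"z":0,"rx":0,"ry":0,"rz":0},{"x":-21,"y":38,"z":0,"rx":0,"ry":0,"rz":0},{"x":-21,"y":38,"z":0,"rx":0,"ry":0,"rz":0},{"x":-21,"y":38,"z":0,"rx":0,"ry":0,"rz":0},{"x":-21,"y":38,"z":0,"rx":0,"ry":0,"rz":0}]'

```text
time_s: 14.0
ee_pos: [436.9, -342.7, 194.5]
ee_rot: [-180.0, 0.0, 3.1]
force: [1.0, -0.1, -0.4]
gripper_width: 64.1
gripper_force: 0.0
```

move_arm --plan '[{"x":0,"y":0,"z":0,"rx":0,"ry":0,"rz":0.142},{"x":0,"y":0,"z":0,"rx":0,"ry":0,"rz":0.142},{"x":0,"y":0,"z":0,"rx":0,"ry":0,"rz":0.142},{"x":0,"y":0,"z":0,"rx":0,"ry":0,"rz":0.142},{"x":0,"y":0,"z":0,"rx":0,"ry":0,"rz":0.142},{"x":0,"y":0,"z":0,"rx":0,"ry":0,"rz":0.142},{"x":0,"y":0,"z":0,"rx":0,"ry":0,"rz":0.142},{"x":0,"y":0,"z":0,"rx":0,"ry":0,"rz":0},{"x":0,"y":0,"z":0,"rx":0,"ry":0,"rz":0},{"x":0,"y":0,"z":0,"rx":0,"ry":0,"rz":0}]'

```text
time_s: 15.0
ee_pos: [438.0, -341.3, 194.7]
ee_rot: [-180.0, 0.0, -53.8]
force: [0.0, 0.4, 0.2]
gripper_width: 64.0
gripper_force: 0.0
```

```bash
python3 -W ignore - <<'E'
from h import *
g=grab_frame("wrist");W=cloud(g)
n,r,z=grip(W,(440,-343));print(n,r,z)
b=rect(cut(W,28,42,(440,-343),60));print("blk",b)
go((*r[0],43),r[2]);go((*b[0],43),b[2]+90);print(state()["qpos"])
E
```

```text
818 (array([ 441.5, -343.1]), array([29.5, 19.7]), -53.57) 79.35106123891819
blk (array([ 441.5, -343. ]), array([70.2, 37. ]), 36.02)
tcp [ 438.  -341.3  194.8] [-180.     0.   -53.8] shift tool [  3.5  -1.8 151.8] rz -0.004
tcp [ 438.  -341.3  194.8] [-180.     0.   -53.8] shift tool [  3.4  -1.9 151.8] rz -3.138
[-3.91197021e+01  1.72876132e+01  9.40071476e+01  3.68511343e-03
  6.87160897e+01  1.04658948e+02]
```

move_arm --plan '[{"x":3.4,"y":-1.8,"z":0,"rx":0,"ry":0,"rz":0},{"x":0,"y":0,"z":30,"rx":0,"ry":0,"rz":0},{"x":0,"y":0,"z":40,"rx":0,"ry":0,"rz":0},{"x":0,"y":0,"z":40,"rx":0,"ry":0,"rz":0},{"x":0,"y":0,"z":25,"rx":0,"ry":0,"rz":0},{"x":0,"y":0,"z":12,"rx":0,"ry":0,"rz":0},{"x":0,"y":0,"z":5,"rx":0,"ry":0,"rz":0},{"x":0,"y":0,"z":0,"rx":0,"ry":0,"rz":0}]'

```text
time_s: 15.85
ee_pos: [442.0, -343.4, 43.2]
ee_rot: [-180.0, -0.0, -53.9]
force: [-0.7, -0.1, 0.7]
gripper_width: 64.2
gripper_force: 0.0
```

move_arm --grip 0 --squeeze 35 --plan '[{"x":0,"y":0,"z":0,"rx":0,"ry":0,"rz":0},{"x":0,"y":0,"z":0,"rx":0,"ry":0,"rz":0},{"x":0,"y":0,"z":0,"rx":0,"ry":0,"rz":0},{"x":0,"y":0,"z":0,"rx":0,"ry":0,"rz":0},{"x":0,"y":0,"z":0,"rx":0,"ry":0,"rz":0},{"x":0,"y":0,"z":0,"rx":0,"ry":0,"rz":0},{"x":0,"y":0,"z":0,"rx":0,"ry":0,"rz":0},{"x":0,"y":0,"z":0,"rx":0,"ry":0,"rz":0}]'

```text
time_s: 16.65
ee_pos: [441.5, -343.1, 43.0]
ee_rot: [-180.0, -0.0, -53.9]
force: [-1.2, 0.6, 1.3]
gripper_width: 20.4
gripper_force: 35.0
```

move_arm --plan '[{"x":0,"y":0,"z":-15,"rx":0,"ry":0,"rz":0},{"x":0,"y":0,"z":-30,"rx":0,"ry":0,"rz":0},{"x":0,"y":0,"z":-40,"rx":0,"ry":0,"rz":0},{"x":0,"y":0,"z":-40,"rx":0,"ry":0,"rz":0},{"x":0,"y":0,"z":-20,"rx":0,"ry":0,"rz":0},{"x":-16,"y":-14,"z":0,"rx":0,"ry":0,"rz":0},{"x":-31,"y":-27,"z":0,"rx":0,"ry":0,"rz":0},{"x":-31,"y":-27,"z":0,"rx":0,"ry":0,"rz":0},{"x":-31,"y":-27,"z":0,"rx":0,"ry":0,"rz":0},{"x":-31,"y":-27,"z":0,"rx":0,"ry":0,"rz":0}]'

```text
time_s: 17.65
ee_pos: [457.0, -156.4, 187.5]
ee_rot: [180.0, 0.0, -53.9]
force: [1.4, -0.0, -1.9]
gripper_width: 20.0
gripper_force: 35.0
```

move_arm --plan '[{"x":-31,"y":-27,"z":0,"rx":0,"ry":0,"rz":0},{"x":-31,"y":-27,"z":0,"rx":0,"ry":0,"rz":0},{"x":-31,"y":-27,"z":0,"rx":0,"ry":0,"rz":0},{"x":-15,"y":-14,"z":0,"rx":0,"ry":0,"rz":-0.12},{"x":0,"y":0,"z":0,"rx":0,"ry":0,"rz":-0.145},{"x":0,"y":0,"z":0,"rx":0,"ry":0,"rz":-0.145},{"x":0,"y":0,"z":0,"rx":0,"ry":0,"rz":-0.145},{"x":0,"y":0,"z":0,"rx":0,"ry":0,"rz":-0.145},{"x":0,"y":0,"z":0,"rx":0,"ry":0,"rz":-0.145},{"x":0,"y":0,"z":0,"rx":0,"ry":0,"rz":-0.145}]'

```text
time_s: 18.65
ee_pos: [470.1, -14.8, 187.4]
ee_rot: [-180.0, 0.1, 3.2]
force: [0.4, 0.2, -1.7]
gripper_width: 20.0
gripper_force: 35.0
```

move_arm --plan '[{"x":0,"y":0,"z":0,"rx":0,"ry":0,"rz":0},{"x":0,"y":0,"z":0,"rx":0,"ry":0,"rz":0},{"x":0,"y":0,"z":0,"rx":0,"ry":0,"rz":0}]'

```text
time_s: 18.95
ee_pos: [470.4, -14.8, 187.8]
ee_rot: [-180.0, 0.0, 2.7]
force: [-1.0, -0.9, -1.7]
gripper_width: 19.9
gripper_force: 35.0
```

```bash
python3 -W ignore - <<'E'
from h import *
g=grab_frame("wrist");W=cloud(g)
print(state()["gripper_width"],state()["qpos"])
print(rackfit(g))
for c in [(524,44),(576,47),(628,49)]: print("grip",grip(W,c,84,98,26))
go((471.9,41.3,55),3)
E
```

```text
19.965336072314273 [-3.20476987e+00  1.00769403e+01  1.04990334e+02  5.38971767e-03
  6.49485098e+01  8.40265271e+01]
((array([545.3,  45. ]), array([179.6,  95.7]), 3.12), array([457.74477447, 463.35378033, 633.66241514, 637.4681899 ]), np.float64(29.58190464016291))
grip (1086, (array([524.3,  43.8]), array([28.9, 20.2]), 3.47), np.float64(91.29067383749504))
grip (1298, (array([576.2,  46.6]), array([30.1, 20.2]), 3.14), np.float64(91.28865137075606))
grip (370, (array([614.5,  49.1]), array([20.2,  6.9]), -83.89), np.float64(90.63774624571437))
tcp [470.4 -14.8 187.8] [-180.     0.     2.8] shift tool [  4.2 -55.9 132.8] rz -0.004
```

move_arm --plan '[{"x":1.5,"y":-18,"z":0,"rx":0,"ry":0,"rz":-0.005},{"x":1.5,"y":-23,"z":0,"rx":0,"ry":0,"rz":0},{"x":1.5,"y":-15,"z":0,"rx":0,"ry":0,"rz":0},{"x":0,"y":0,"z":20,"rx":0,"ry":0,"rz":0},{"x":0,"y":0,"z":35,"rx":0,"ry":0,"rz":0},{"x":0,"y":0,"z":25,"rx":0,"ry":0,"rz":0},{"x":0,"y":0,"z":10,"rx":0,"ry":0,"rz":0},{"x":0,"y":0,"z":0,"rx":0,"ry":0,"rz":0},{"x":0,"y":0,"z":0,"rx":0,"ry":0,"rz":0},{"x":0,"y":0,"z":0,"rx":0,"ry":0,"rz":0}]'

```text
time_s: 20.0
ee_pos: [473.3, 41.4, 99.3]
ee_rot: [-180.0, -0.2, 3.1]
force: [0.3, -0.0, -1.3]
gripper_width: 19.7
gripper_force: 35.0
```

```bash
python3 -W ignore - <<'E'
from h import *
go((472.2,41.2,55),3.1)
E
```

```text
tcp [473.3  41.4  99.3] [-180.    -0.2    3.1] shift tool [-1.2  0.1 44.3] rz 0.0
```

move_arm --plan '[{"x":-0.6,"y":0,"z":0,"rx":0,"ry":0,"rz":0},{"x":0,"y":0,"z":8,"rx":0,"ry":0,"rz":0},{"x":0,"y":0,"z":10,"rx":0,"ry":0,"rz":0},{"x":0,"y":0,"z":8,"rx":0,"ry":0,"rz":0},{"x":0,"y":0,"z":4,"rx":0,"ry":0,"rz":0},{"x":0,"y":0,"z":0,"rx":0,"ry":0,"rz":0}]'

```text
time_s: 20.6
ee_pos: [470.8, 41.3, 66.9]
ee_rot: [-180.0, 0.1, 3.1]
force: [-0.3, 0.5, -1.8]
gripper_width: 19.8
gripper_force: 35.0
```

move_arm --plan '[{"x":0,"y":0,"z":5,"rx":0,"ry":0,"rz":0},{"x":0,"y":0,"z":5,"rx":0,"ry":0,"rz":0},{"x":0,"y":0,"z":3,"rx":0,"ry":0,"rz":0},{"x":0,"y":0,"z":0,"rx":0,"ry":0,"rz":0},{"x":0,"y":0,"z":0,"rx":0,"ry":0,"rz":0}]'

```text
time_s: 21.1
ee_pos: [471.6, 41.3, 55.0]
ee_rot: [-180.0, -0.0, 3.1]
force: [-0.9, 0.7, -0.1]
gripper_width: 20.1
gripper_force: 35.0
```

move_arm --grip 0.45 --plan '[{"x":0,"y":0,"z":0,"rx":0,"ry":0,"rz":0},{"x":0,"y":0,"z":0,"rx":0,"ry":0,"rz":0},{"x":0,"y":0,"z":0,"rx":0,"ry":0,"rz":0},{"x":0,"y":0,"z":0,"rx":0,"ry":0,"rz":0},{"x":0,"y":0,"z":-20,"rx":0,"ry":0,"rz":0},{"x":0,"y":0,"z":-40,"rx":0,"ry":0,"rz":0},{"x":0,"y":0,"z":-40,"rx":0,"ry":0,"rz":0},{"x":0,"y":0,"z":-40,"rx":0,"ry":0,"rz":0},{"x":0,"y":0,"z":0,"rx":0,"ry":0,"rz":0}]'

```text
time_s: 22.0
ee_pos: [475.0, 41.5, 200.4]
ee_rot: [-180.0, -0.7, 3.1]
force: [0.3, -0.1, -0.9]
gripper_width: 41.3
gripper_force: 0.0
```

```bash
python3 -W ignore - <<'E'
from h import *
g=grab_frame("wrist");W=cloud(g)
for c in [(472,41),(524,44),(576,47),(628,49)]: print("grip",grip(W,c,84,98,26),np.median(cut(W,35,60,c,33)[:,2]))
f=grab_frame("top");V=cloud(f)
P=cut(V,98,115,(505,253),40);print("post",len(P),P.mean(0))
P=cut(V,60,115,(505,253),40);print("post",len(P),rect(P))
r=landmark_of("top","lock_post");print(r[:2],[onz(f,q["point"],107) for q in r[:2]])
go((450,270,200),3)
E
```

```text
grip (845, (array([471.9,  41.8]), array([30. , 19.3]), 3.57), np.float64(91.35506321147119)) 46.92790033566926
grip (936, (array([524.6,  43.9]), array([29.2, 19.8]), 3.91), np.float64(91.35057415536768)) 47.02187515865336
grip (1087, (array([576. ,  46.6]), array([29.3, 19.7]), 2.77), np.float64(91.29173701198553)) 47.005188849779785
grip (851, (array([621.2,  49.6]), array([19.7, 19.7]), -87.7), np.float64(91.24647952818943)) 46.97384486631867
post 35 [504.26291929 253.91503287 107.13347744]
post 70 (array([509. , 239.2]), array([46.8, 20.2]), -72.22)
[{'point': [183.7, 203.8], 'p': 0.87}, {'point': [384.0, 190.2], 'p': 0.19}] [array([505.65031429, 250.21785546, 107.        ]), array([ 557.69104794, -349.76346076,  107.        ])]
tcp [470.8  41.3 194.3] [-1.8e+02  1.0e-01  3.1e+00] shift tool [  -8.2 -229.5   -5.6] rz 0.002
```

All four dies are seated: grip tops are 91 mm and block tops 47 mm in every pocket. I shut the fingers and go behind the post, which stands at about (505,256).

move_arm --grip 0 --plan '[{"x":-2,"y":-30,"z":0,"rx":0,"ry":0,"rz":0},{"x":-2,"y":-43,"z":0,"rx":0,"ry":0,"rz":0},{"x":-2,"y":-43,"z":0,"rx":0,"ry":0,"rz":0},{"x":-2,"y":-43,"z":0,"rx":0,"ry":0,"rz":0},{"x":-2,"y":-43,"z":0,"rx":0,"ry":0,"rz":0},{"x":0,"y":-13,"z":20,"rx":0,"ry":0,"rz":0},{"x":0,"y":0,"z":40,"rx":0,"ry":0,"rz":0},{"x":0,"y":0,"z":40,"rx":0,"ry":0,"rz":0},{"x":0,"y":0,"z":20,"rx":0,"ry":0,"rz":0},{"x":0,"y":0,"z":0,"rx":0,"ry":0,"rz":0}]'

```text
time_s: 23.15
ee_pos: [446.1, 253.6, 70.3]
ee_rot: [179.7, 0.6, 3.2]
force: [-0.7, -0.7, 0.7]
gripper_width: 0.9
gripper_force: 0.0
```

```bash
python3 -W ignore - <<'E'
from h import *
g=grab_frame("wrist");W=cloud(g);save(g,"w5.png")
P=cut(W,95,112,(505,256),35);print("post",len(P),P.mean(0) if len(P) else 0,rect(P))
go((545,251,72),3)
E
```

```text
post 2064 [506.16027039 257.19486211 106.11330782] (array([505.6, 257.2]), array([19.4, 19. ]), 4.09)
tcp [447.9 254.5  72.5] [179.9   0.3   3.1] shift tool [96.8  8.8  0. ] rz 0.003
```

View pics/w5.png

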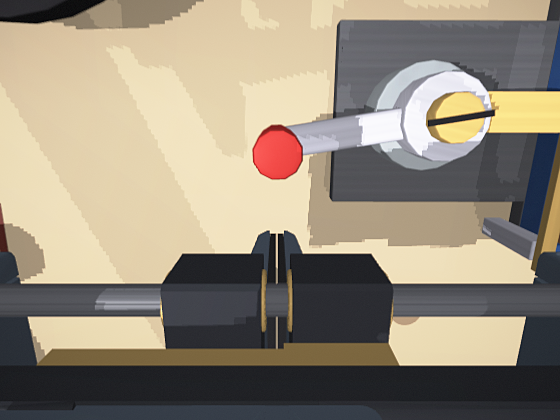

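The picture shows the post at (277,152) straight ahead of the shut fingers at (277,240). I push.

move_arm --plan '[{"x":10,"y":0,"z":0,"rx":0,"ry":0,"rz":0},{"x":12,"y":0,"z":0,"rx":0,"ry":0,"rz":0},{"x":10,"y":0,"z":0,"rx":0,"ry":0,"rz":0},{"x":8,"y":0,"z":0,"rx":0,"ry":0,"rz":0},{"x":8,"y":0,"z":0,"rx":0,"ry":0,"rz":0},{"x":8,"y":0.5,"z":0,"rx":0,"ry":0,"rz":0},{"x":8,"y":1,"z":0,"rx":0,"ry":0,"rz":0},{"x":8,"y":1.5,"z":0,"rx":0,"ry":0,"rz":0}]'

```text
time_s: 24.0
ee_pos: [519.1, 256.4, 74.7]
ee_rot: [-180.0, 0.4, 3.1]
force: [-9.9, 1.3, 5.5]
gripper_width: 0.5
gripper_force: 4.8
```

move_arm --plan '[{"x":6,"y":1.5,"z":0,"rx":0,"ry":0,"rz":0},{"x":6,"y":1.5,"z":0,"rx":0,"ry":0,"rz":0},{"x":6,"y":1.5,"z":0,"rx":0,"ry":0,"rz":0},{"x":6,"y":1.5,"z":0,"rx":0,"ry":0,"rz":0},{"x":3,"y":1,"z":0,"rx":0,"ry":0,"rz":0},{"x":0,"y":0,"z":0,"rx":0,"ry":0,"rz":0},{"x":0,"y":0,"z":0,"rx":0,"ry":0,"rz":0}]'

```text
time_s: 24.7
ee_pos: [549.3, 250.9, 74.9]
ee_rot: [-180.0, -0.0, 3.1]
force: [-0.2, 1.1, 0.5]
gripper_width: 0.3
gripper_force: 0.0
```

```bash
python3 -W ignore - <<'E'
from h import *
g=grab_frame("wrist");W=cloud(g);save(g,"w6.png")
P=cut(W,95,112,(570,245),60);c=P.mean(0) if len(P) else np.zeros(3);print("post",len(P),c,"lock",np.radians(114.8)-np.arctan2(c[1]-174.2,c[0]-522.9))
f=grab_frame("top");V=cloud(f)
P=cut(V,98,115,(588,229),25);print("toppost",len(P),P.mean(0))
go((545,251,72),3)
E
```

```text
post 2418 [584.41438272 234.8921579  104.91602551] lock 1.224967873579489
toppost 5 [582.96482274 218.2317959  105.32959816]
tcp [549.  250.9  75. ] [-180.    -0.     3.1] shift tool [-4.  -0.3  3. ] rz 0.003
```

move_arm --plan '[{"x":-15,"y":0,"z":0,"rx":0,"ry":0,"rz":0},{"x":-35,"y":0,"z":-20,"rx":0,"ry":0,"rz":0},{"x":-20,"y":0,"z":-40,"rx":0,"ry":0,"rz":0},{"x":0,"y":0,"z":-40,"rx":0,"ry":0,"rz":0},{"x":0,"y":0,"z":-30,"rx":0,"ry":0,"rz":0},{"x":0,"y":30,"z":0,"rx":0,"ry":0,"rz":0},{"x":0,"y":40,"z":0,"rx":0,"ry":0,"rz":0},{"x":0,"y":20,"z":0,"rx":0,"ry":0,"rz":0},{"x":0,"y":0,"z":0,"rx":0,"ry":0,"rz":0},{"x":0,"y":0,"z":0,"rx":0,"ry":0,"rz":0}]'

```text
time_s: 25.8
ee_pos: [484.1, 157.4, 205.1]
ee_rot: [-180.0, -0.0, 3.1]
force: [0.1, -0.4, 0.2]
gripper_width: 0.2
gripper_force: 0.0
```

```bash
python3 -W ignore - <<'E'
from h import *
g=grab_frame("wrist");W=cloud(g);save(g,"w7.png")
P=cut(W,102,112,(587,230),40);c=rect(P)[0];print("post",len(P),rect(P),"lock",np.radians(114.8)-np.arctan2(c[1]-174.2,c[0]-522.9))
for c in [(472,41),(524,44),(576,47),(628,49)]: print("grip",grip(W,c,84,98,26))
print(state()["force"],state()["ee_pos"])
E
```

```text
post 633 (array([588.3, 228.8]), array([19.2, 19.1]), -88.75) lock 1.3079979920819924
grip (841, (array([472.6,  42.4]), array([29.1, 20. ]), 3.14), np.float64(91.12613736591489))
grip (960, (array([525. ,  44.5]), array([29.4, 20.2]), 3.11), np.float64(91.17790040073058))
grip (1092, (array([576.8,  47.3]), array([29.3, 20.1]), 2.6), np.float64(91.15135185253382))
grip (1283, (array([626.3,  50.5]), array([29.7, 20.2]), 2.93), np.float64(91.14830686041758))
[ 0.15629903 -0.42488077  0.39191155] [484.11678356 157.82890162 205.01418675]
```

View pics/w7.png

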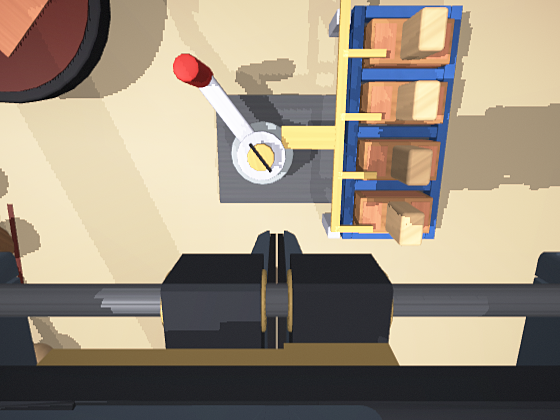

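The lock reads 1.31 rad with the post at (190,70). All four dies are seated at column 410 with the comb teeth over them, and the robot is clear of everything.

```bash
python3 -c "
from workcell import *
print(job_done())"
```

```text
the job is handed in; nothing more can be done
None
```

The job is handed in at about 26 s with both spares placed in the empty end pockets (0 and 3), all four dies seated, the lock past its click (measured 1.31 rad), and the arm touching nothing; no verdict came back.

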